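Pin a label printer's hood in its service position

TASK

The label printer on the packing bench needs its print head cleaned. Raise its stiff hood by the grab bar to the service position, 50 degrees open, where the hole in the hood's side ear lines up with the hole in the fixed bracket, and let go so that it stands by itself. Then push the locking pin through bracket and ear until its grip is up against the bracket, leaving the canisters, label roll and brush where they are.

Things in the scene. Friction and masses are not known exactly. Their poses are not given: they have to be found in the camera images.
- printer: Grey label printer, fixed; base 180 (x) x 220 (y) x 86 mm, 122 high with hood shut. Origin: centre of the base's underside; x to its back (hinge side, away from the robot), y to its left, z up. Left of it a steel bracket: a post with a block 46 x 46 mm, 30 thick, from y = 162 to 192 mm, with a 16 mm through hole along y at x = 34, z = 161 mm.
- hood (a joint): Opening angle of the hood in rad: 0 shut, grows as its front rises; 0.873 (50 degrees) is the service position; stops at 1.6. Starts shut or a little ajar. The hinge is stiff (about 1 N m of friction), so the hood (0.5 kg) stays where it is left; lifting it at the bar takes 5 to 10 N.
- hood_hinge (a point): Middle of the hood's hinge axis, which runs along the printer's y, at x = 85, z = 100 mm of the printer.
- hood_bar (a point): Middle of the hood's black grab bar: round, 14 mm thick, 140 long, parallel to the hinge, 225 mm from it and level with it when shut (x = -140, z = 100 mm of the printer). The middle 116 mm are free between its two arms; a 38 mm gap separates it from the hood's front wall, whose top is 22 mm above the bar's axis when shut.
- ear_hole (a point): Centre of the 20 mm hole in the steel ear on the hood's left side: a plate 48 x 44 mm, 8 mm thick, hole axis parallel to the hinge and 80 mm from it, at y = 146 to 154 mm of the printer. Turns with the hood; in line with the bracket's hole at 0.873 rad.
- bracket_hole (a point): Centre of the 16 mm hole's mouth on the bracket's outer (left, +y) face, 192 mm left of the printer's origin, 161 mm above the bench; axes as the printer's, so the pin goes in along -y. Mouth has a 2 mm chamfer. 8 mm of air lies between bracket and ear, 36 mm between ear and hood.
- pin: Loose locking pin, 138 mm long, about 0.12 kg, lying on the bench left of the printer: a square black grip 60 mm long, 22 x 22 mm, and a round steel shaft of 12 mm diameter, 78 mm long, whose last 8 mm taper to 6 mm. Origin: centre of the grip's underside; x points along the shaft to the tip, z up as it lies. The shaft's axis is 11 mm above the underside.
- pin_grip (a point): Centre of the pin's grip, on the shaft's axis.
- pin_shoulder (a point): On the pin's axis at the end face of the grip where the shaft begins, 30 mm from the grip's centre.
- pin_tip (a point): Tip of the pin's shaft, 108 mm from the grip's centre.
- canister_a: White plastic canister, 110 x 65 mm, 174 high, right of the printer. Bystander. Origin: centre of underside.
- canister_b: Second white canister of the same shape, farther from the robot. Bystander.
- label_roll: Roll of white labels, 90 mm diameter, 60 high, standing on its end. Bystander. Origin: centre of underside.
- brush: Cleaning brush lying far left on the bench. Bystander.

How it is judged:
On the way:
1. the hood stands by itself, the robot not touching it, at 50 degrees within 4.5 degrees, for half a second (value of joint hood between 0.7942 and 0.9512 rad and contact force between each of the fingers, the arm and printer below 0.1 N), for 0.5 s.
At the end, for the whole second after the job is handed in: The hood is at rest at 50 degrees within 4.5; the pin is at rest through bracket and ear, tip towards the hood, its grip's end face within 8 mm of the bracket's outer face, its axis within 12 degrees of the holes'. No bystander has moved over 30 mm (value of joint hood between 0.7942 and 0.9512 rad and velocity of joint hood between -0.05 and 0.05 rad/s and y of pin_shoulder in the frame of bracket_hole between -0.006 and 0.008 m and x of pin_tip in the frame of bracket_hole between -0.014 and 0.014 m and z of pin_tip in the frame of bracket_hole between -0.014 and 0.014 m and angle between the x axis of pin and the y axis of printer, either way round below 0.22 rad and linear speed of pin below 0.02 m/s); the robot touches nothing.
It fails at once if the hood is raised beyond 63 degrees (1.1 rad), which overstrains its hinge (value of joint hood above 1.1 rad).
It fails at once if a canister, the label roll or the brush is moved by more than 30 mm or a canister tipped (distance of any of canister_a, canister_b, label_roll, brush from where it was at the start of the episode above 0.03 m or angle between any of canister_a, canister_b's own z axis and vertical above 0.35 rad).
It also fails if it takes over 67 s, if anything falls off the work surface, if the arm or the gripper's body presses on something with over 40 N, if the wrist force passes 120 N, or if a joint passes its speed limit or range.

ROBOT

A 6-joint arm with a two-finger parallel gripper is mounted at the origin on the work surface. World frame = base frame: x ahead of the robot, y to its left, z up, the work surface at z = 0. Lengths are in m, angles in rad, forces in N, time in s.
With the tool pointing down it reaches from about 0.375 to 0.9 m from the base axis. Payload 3.1 kg.
Tool frame: the origin (TCP) lies at the very end of the fingers, on their centre line; the grasp point (between the pads) lies 19 mm behind it; z points along the fingers, y is the line along which they close (so a half turn about z gives the same grasp; the last joint's range is limited). The gripper opens to 85 mm and grips with 20 to 120 N. Pads are 22 mm wide; open, the fingers measure 114 mm over their backs; the gripper's body (76 mm by 85 mm) begins 54 mm behind the grasp point. The pads swing forward as they close: fully open they stand 13 mm farther back than shut.
Start: joints at [0.961, 0.527, 1.433, -0, 1.181, -0.178], TCP at [0.262, 0.568, 0.231] pointing down, gripper open.
Joint ranges: [-3.08, 3.08], [-0.75, 2.2], [0.22, 2.44], [-1.43, 4.57], [0, 2.65], [-2.85, 2.85]. Speed limits (rad/s): [2.79, 2.79, 3.14, 3.14, 3.14, 3.14].

INTERFACE

Orientations are given as a unit quaternion [x, y, z, w].
In Python, from station import telemetry, snapshot, ticket gives the robot as it stands.
- The arm moves only by the tool move_arm, never from a script. Its argument "commands" is text: rows parted by semicolons, each of 7 numbers parted by spaces: the shift along the tool's x, y, z in mm, then the turn, a rotation vector about the tool's x, y, z in degrees, then the opening, from -1 (shut) to 1 (fully open). A call has exactly 5 rows; each row is the pose to reach, as a shift and turn from the pose commanded when the call began, along the tool's axes at that moment; what a row does not reach only later rows make up. A row lasts 1/8 s, in which the tool goes at most 62.5 mm and 10.7 degrees, less where a joint would pass 70% of its speed; a pose out of reach is approached as far as the arm can. A call with a gripper value outside its range is refused whole. The fingers move at their own pace and stop on an object; "grip_force" is the grip in N (left out, the last holds). Time passes only in rows, so rows that repeat a pose let the fingers close, or fill a call up. It gives the time, the measured TCP pose, the force, the opening and the grip force at its end, in the units of the state.
- telemetry.sense(): the state, without advancing time (a new reading comes with each control period).
- snapshot(name): name is "scene" or "top"; returns a dict with "image" (400x640x3 uint8, red, green, blue), "fx", "fy", "cx", "cy" (pixels), "pose" (4x4, takes a point from camera to world coordinates). Camera axes: x right, y down, z forward; pixel columns grow to the right and rows downward; lengths in m; the calibration is good to about 2 mm. A picture is of the moment at which its call begins. There is no depth.
- ticket.sign_off(): hands the job in; it is judged then, once.
The state is a dict: "t": time; "q": joint angles; "qd": joint speeds; "tau": joint torques, N m; "tcp_pos": TCP position; "tool_rot": TCP orientation; "force": force on the tool from outside, world axes, zero at the start; "ft_torque": the same for the moment, N m; "finger_gap": opening from 0.0 (shut) to 1.0 (fully open); "gripper_force": force on a finger pad.
Only numpy, scipy, OpenCV 4.12 (cv2) and the standard library are available. Lean on these libraries where they do the work, as an engineer would, in place of code of your own. Each camera call takes 0.05 s, during which the arm holds its last target. There are 200 camera calls.

## Working session

There is one attempt and no reset: what is moved stays moved. The work goes in short steps, Python scripts to look and compute and a tool call to move; the robot and the scene stay as the last step left them, time stands still between calls to the robot, and variables do not carry over. Pictures are saved under pics/ and viewed, at most 10 in all, crops included, and the job is handed in when it is done.

Besides the shell and the picture viewer there is one more tool, called after "Request:" as a command line: name --argument value ..., lists and objects as JSON in quotes. move_arm: Moves the arm, as the interface text tells. Its arguments: {"type":"object","properties":{"commands":{"type":"string"},"grip_force":{"type":"number"}},"required":["commands"]}

```bash
ls; mkdir -p pics
python3 - <<'E'
from station import telemetry, snapshot
import cv2,pickle
s=telemetry.sense();print(s)
for n in("scene","top"):
    d=snapshot(n);pickle.dump(d,open(n+'.pkl','wb'));cv2.imwrite(f'pics/{n}0.png',d["image"][:,:,::-1])
    print(n,d["fx"],d["fy"],d["cx"],d["cy"],d["pose"])
E
```

```text
pics
{'t': 0.0, 'q': array([ 9.60485173e-01,  5.28468372e-01,  1.43388062e+00, -2.22123881e-06,
        1.18139872e+00, -1.78503372e-01]), 'qd': array([-9.78655198e-04,  1.22186070e-03,  4.01800319e-04,  8.06989409e-04,
       -2.79395503e-04, -8.83428065e-05]), 'tau': array([ 7.37724531e-04, -4.42344439e+01, -1.78028584e+01, -5.87301088e-05,
        8.47988413e-03,  9.95794124e-06]), 'tcp_pos': array([0.26113642, 0.56705643, 0.23033916]), 'tool_rot': array([ 2.14229884e-01,  9.76782676e-01, -9.95192744e-04, -4.13102954e-04]), 'force': array([ 0.44340442, -0.6199335 , -0.71245588]), 'ft_torque': array([0.04607879, 0.0383177 , 0.02803361]), 'gripper_force': 0.0, 'finger_gap': 1.0029854770557838}
scene 513.5950591717702 513.5950591717702 324.64438790186915 196.52275813596532 [[-0.59222293  0.60597296 -0.53110147  1.31662386]
 [ 0.80555681  0.42994591 -0.40770669  0.6098023 ]
 [-0.01871433 -0.66928565 -0.74276947  1.24257416]
 [ 0.          0.          0.          1.        ]]
top 498.6818993324329 498.6818993324329 317.868670144091 193.91059679697054 [[ 4.99017911e-04 -9.98202855e-01  5.99233782e-02  4.05788728e-01]
 [-9.99994538e-01 -6.93900532e-04 -3.23143175e-03  8.16396404e-03]
 [ 3.26720526e-03 -5.99214384e-02 -9.98197749e-01  1.81872038e+00]
 [ 0.00000000e+00  0.00000000e+00  0.00000000e+00  1.00000000e+00]]
```

View pics/scene0.png

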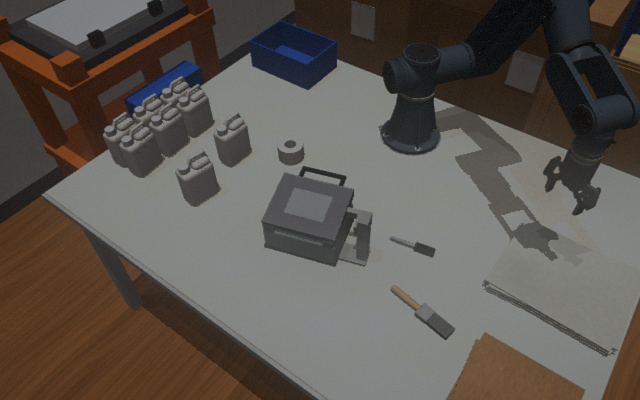

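View pics/top0.png

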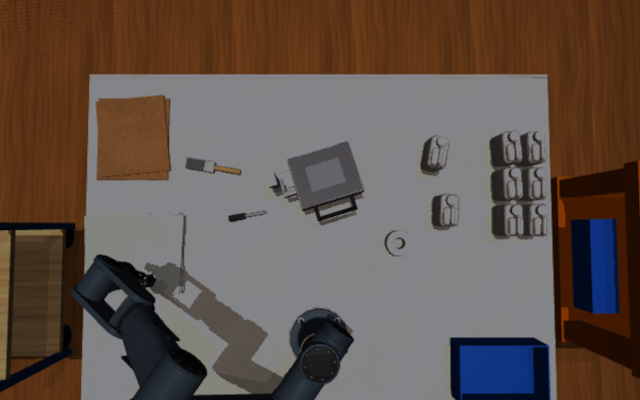

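The scene view shows the printer at about (310,215), the bracket at (362,235), the pin at (412,245) and the brush at (422,310). The top view shows the printer at (325,178), the grab bar at (335,212) and the pin at (248,215) with its tip towards the printer. I'll zoom in.

Run:
```python
import cv2,pickle
for n,(x,y,w,h) in {"top":(220,130,160,100),"scene":(255,160,190,110)}.items():
    im=pickle.load(open(n+'.pkl','rb'))["image"][y:y+h,x:x+w,::-1]
    k=5 if n=="top" else 4
    im=cv2.convertScaleAbs(cv2.resize(im,None,fx=k,fy=k,interpolation=cv2.INTER_CUBIC),alpha=1.5)
    cv2.imwrite(f'pics/{n}_crop0.png',im)
```

```text
(no output)
```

View pics/top_crop0.png

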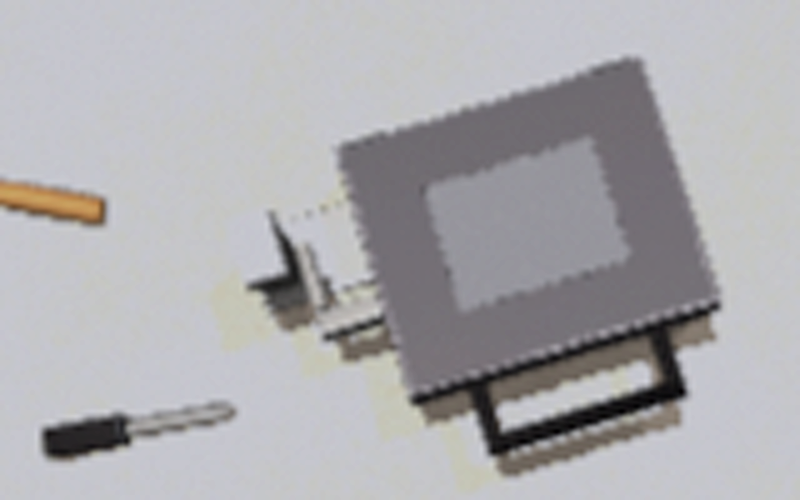

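View pics/scene_crop0.png

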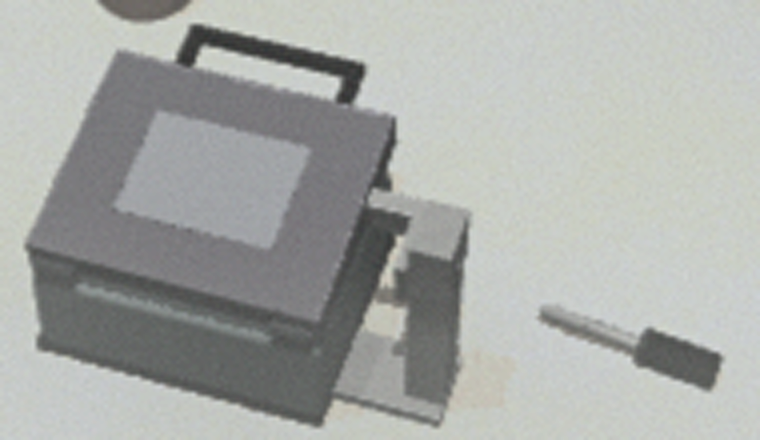

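The crops clearly show the hood's lid corners, the bar ends, the bracket top and the pin. In the top crop, the pin tip is at (235,410) and the grip's end at (45,440). I'll fit the poses to both views.

```bash
cat > h.py <<'E'
import numpy as np,pickle
from scipy.optimize import least_squares
from scipy.spatial.transform import Rotation as R
C={n:pickle.load(open(f'{n}.pkl','rb')) for n in("top","scene")}
def proj(n,P):
    d=C[n];T=np.linalg.inv(d["pose"]);c=T[:3,:3]@P+T[:3,3]
    return np.array([d["fx"]*c[0]/c[2]+d["cx"],d["fy"]*c[1]/c[2]+d["cy"]])
def px(n,u,v): return np.array([u/5+220,v/5+130]) if n=="top" else np.array([u/4+255,v/4+160])
def hood(p,th):  # printer-frame point when shut -> opened by th
    h=np.array([.085,0,.1]); return h+R.from_euler('y',th).apply(np.array(p)-h)
def world(p,x,y,yaw): return R.from_euler('z',yaw).apply(p)+[x,y,0]
E
cat > fit.py <<'E'
from h import *
lid=[("top",340,147,1,1),("top",640,57,1,-1),("top",720,303,-1,-1),("top",413,400,-1,1),
("scene",118,50,-1,-1),("scene",397,118,-1,1),("scene",320,330,1,1),("scene",28,247,1,-1)]
bar=[("top",497,455,1),("top",685,397,-1),("scene",190,27,-1),("scene",365,65,1)]
fix=[("scene",322,425,(.09,.11,0)),("scene",40,348,(.09,-.11,0)),("scene",470,212,(.011,.192,.184)),("scene",462,262,(.057,.192,.184))]
def f(q):
    x,y,yaw,th,xf,xb,w=q;r=[]
    for n,u,v,a,b in lid: r+=list(proj(n,world(hood((xb if a>0 else xf,b*w,.122),th),x,y,yaw))-px(n,u,v))
    for n,u,v,b in bar: r+=list(proj(n,world(hood((-.147,b*.07,.1),th),x,y,yaw))-px(n,u,v))
    for n,u,v,P in fix: r+=list(proj(n,world(np.array(P),x,y,yaw))-px(n,u,v))
    return r
s=least_squares(f,[.5,0,.2,0.02,-.1,.09,.11],loss='soft_l1',x_scale=.01)
print("printer",s.x.round(4));print(np.round(s.fun,1).reshape(-1,2).tolist())
pp=[("top",45,440,(-.03,0,.011)),("top",128,430,(.03,0,.011)),("top",235,410,(.108,0,.011)),
("scene",543,312,(.108,0,.011)),("scene",640,342,(.03,0,.011)),("scene",718,371,(-.03,0,.011))]
g=lambda q:sum([list(proj(n,world(np.array(P),*q))-px(n,u,v)) for n,u,v,P in pp],[])
p=least_squares(g,[.4,.2,-1.4],x_scale=.01)
print("pin",p.x.round(4),np.round(p.fun,1).reshape(-1,2).tolist())
x,y,yaw,th=s.x[:4]
for k,P in dict(hinge=(.085,0,.1),bar=hood((-.14,0,.1),th),bar50=hood((-.14,0,.1),.873),hole=(.034,.192,.161)).items(): print(k,world(np.array(P),x,y,yaw).round(4))
E
python3 fit.py
```

```text
printer [ 0.5758 -0.0195  0.3064  0.1084 -0.0972  0.0855  0.109 ]
[[-1.7, -0.2], [-1.1, -1.2], [-0.3, -0.4], [-0.6, -0.4], [0.2, -0.4], [-0.3, -1.3], [-0.2, -2.9], [-0.5, -1.2], [-1.7, -0.1], [-0.0, -1.0], [0.6, 0.5], [0.1, 0.9], [-0.4, -0.6], [0.3, -0.2], [0.3, -1.5], [-2.3, -1.4]]
pin [ 0.432   0.2963 -1.3903] [[-0.5, 0.0], [-0.8, -0.9], [-1.0, -0.8], [-0.5, -1.8], [-0.1, -0.4], [-0.1, -0.6]]
hinge [0.6569 0.0061 0.1   ]
bar [ 0.4436 -0.0613  0.1243]
bar50 [ 0.519  -0.0375  0.2724]
hole [0.5503 0.1738 0.161 ]
```

```bash
sed -i 's|^def px.*|def px(n,u,v): k,a,b=(5,220,130) if n=="top" else (4,255,160); return np.array([(u+.5)/k-.5+a,(v+.5)/k-.5+b])|' h.py; python3 fit.py
cat > go.py <<'E'
# usage: go.py x y z yaw_of_tool_y  (tool pointing down) -> shift(mm), turn(deg) in tool axes
import sys;from h import *
from station import telemetry
s=telemetry.sense();p,r=np.array(s["tcp_pos"]),R.from_quat(s["tool_rot"])
x,y,z,a=map(float,sys.argv[1:5])
Y=np.array([np.cos(a),np.sin(a),0]);Z=np.array([0,0,-1.]);T=R.from_matrix(np.c_[np.cross(Y,Z),Y,Z])
print("t",round(s["t"],2),"q",np.round(s["q"],2),"tcp",p.round(4),"F",np.round(s["force"],1),"gap",round(s["finger_gap"],3),"gf",round(s["gripper_force"],1))
print("shift",(r.inv().apply(np.array([x,y,z])-p)*1000).round(1),"turn",np.rad2deg((r.inv()*T).as_rotvec()).round(2))
E
python3 go.py 0.444 -.061 .29 .3064
```

```text
printer [ 0.5762 -0.0199  0.3042  0.1203 -0.0965  0.0858  0.1088]
[[-1.2, -0.2], [-0.6, -1.0], [0.1, -0.4], [-0.3, -0.5], [0.4, -0.2], [-0.2, -1.0], [-0.3, -2.3], [-0.4, -0.7], [-1.3, 0.1], [0.4, -0.7], [0.8, 0.3], [0.4, 0.8], [-0.4, -0.1], [0.5, 0.1], [0.4, -1.0], [-2.2, -0.9]]
pin [ 0.4326  0.296  -1.3898] [[-0.1, 0.3], [-0.3, -0.7], [-0.5, -0.6], [-0.3, -1.3], [0.1, 0.1], [0.1, -0.1]]
hinge [0.6573 0.0055 0.1   ]
bar [ 0.4441 -0.0614  0.127 ]
bar50 [ 0.5193 -0.0378  0.2724]
hole [0.5511 0.1735 0.161 ]
t 0.1 q [ 0.96  0.53  1.43  0.    1.18 -0.18] tcp [0.2612 0.5671 0.2304] F [ 0.6 -0.3  0. ] gap 1.001 gf 0.0
shift [-428.9 -494.1  -58.8] turn [-1.10e-01  3.00e-02  4.77e+01]
```

Request:
move_arm --commands "-40 -46 -58 0 0 5 -0.1;-80 -92 -58 0 0 10 -0.1;-120 -138 -58 0 0 15 -0.1;-160 -184 -58 0 0 20 -0.1;-200 -230 -58 0 0 24 -0.1" --grip_force 60

```text
t: 0.72
tcp_pos: [0.344, 0.2834, 0.2892]
tool_rot: [0.413, 0.911, 0.0, 0.0]
force: [1.4, -0.1, -0.1]
finger_gap: 0.449
gripper_force: 0.0
```

```bash
python3 go.py 0.444 -.061 .28 .3042
```

```text
t 0.72 q [ 0.44  0.21  1.78 -0.    1.15 -0.28] tcp [0.344  0.2834 0.2892] F [ 1.4 -0.1 -0.1] gap 0.449 gf 0.0
shift [-325.1 -151.4    9.3] turn [1.000e-02 2.000e-02 2.373e+01]
```

Request:
move_arm --commands "-58 -27 0 0 0 6 -0.1;-116 -54 0 0 0 12 -0.1;-174 -81 0 0 0 18 -0.1;-230 -108 0 0 0 23.7 -0.1;-280 -130 0 0 0 23.7 -0.1"

```text
t: 1.35
tcp_pos: [0.4308, -0.013, 0.2892]
tool_rot: [0.591, 0.806, 0.0, -0.0]
force: [1.9, 0.2, 0.9]
finger_gap: 0.446
gripper_force: 0.0
```

```bash
python3 go.py 0.444 -.061 .2 .3042
```

```text
t 1.35 q [-0.29  0.18  1.81  0.    1.14 -0.6 ] tcp [ 0.4308 -0.013   0.2892] F [1.9 0.2 0.9] gap 0.446 gf 0.0
shift [-49.8  -1.9  89.2] turn [ 0.01 -0.01  0.05]
```

Request:
move_arm --commands "-25 0 0 0 0 0 -0.1;-49 -2 0 0 0 0 -0.1;-50 -2 40 0 0 0 -0.1;-50 -2 90 0 0 0 -0.1;-50 -2 125 0 0 0 -0.1"

```text
t: 1.98
tcp_pos: [0.443, -0.059, 0.1625]
tool_rot: [0.591, 0.807, -0.0, -0.001]
force: [0.4, -0.5, -1.0]
finger_gap: 0.447
gripper_force: 0.0
```

```bash
python3 go.py 0.4441 -.0614 .109 .3042
python3 - <<'E'
from station import snapshot
import cv2,numpy as np
a=snapshot("top")["image"][150:240,260:400,::-1]; b=snapshot("scene")["image"][120:250,250:400,::-1]
a=cv2.resize(a,(560,360),interpolation=2);b=cv2.resize(b,(240,208),interpolation=2) if 0 else cv2.resize(b,(400,347),interpolation=2)
o=np.zeros((360,800,3),np.uint8);a=cv2.resize(a,(400,257));o[:257,:400]=a;o[:347,400:]=b
cv2.imwrite('pics/c1.png',cv2.convertScaleAbs(o,alpha=1.5))
E
```

```text
t 1.98 q [-0.38  0.41  1.94  0.    0.8  -0.69] tcp [ 0.443  -0.059   0.1625] F [ 0.4 -0.5 -1. ] gap 0.447 gf 0.0
shift [-2.7  0.4 53.5] turn [-0.09 -0.08  0.1 ]
```

View pics/c1.png

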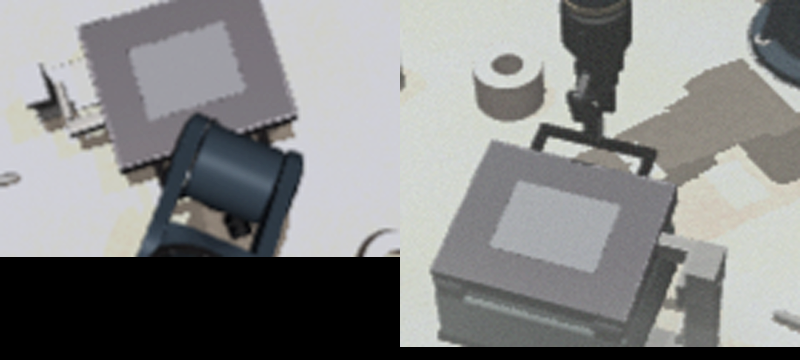

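The gripper is above the bar with one finger on each side, and in the right-hand view the fingertips are at about (590,130). I'll descend.

Request:
move_arm --commands "-2.7 0.4 12 0 0 0 -0.1;-2.7 0.4 25 0 0 0 -0.1;-2.7 0.4 38 0 0 0 -0.1;-2.7 0.4 50 0 0 0 -0.1;-2.7 0.4 54 0 0 0 -0.1"

```text
t: 2.7
tcp_pos: [0.4448, -0.0614, 0.1095]
tool_rot: [0.591, 0.807, -0.0, -0.001]
force: [0.4, -0.1, -0.4]
finger_gap: 0.45
gripper_force: 0.0
```

No contact on the way down. Closing the gripper.

Request:
move_arm --commands "0 0 0 0 0 0 -1;0 0 0 0 0 0 -1;0 0 0 0 0 0 -1;0 0 0 0 0 0 -1;0 0 0 0 0 0 -1"

```text
t: 3.32
tcp_pos: [0.4437, -0.0619, 0.1102]
tool_rot: [0.59, 0.807, -0.001, -0.001]
force: [-2.9, -5.0, -2.6]
finger_gap: 0.14
gripper_force: 58.3
```

```bash
cat > arc.py <<'E'
import sys;from h import *
from station import telemetry
s=telemetry.sense();p=np.array(s["tcp_pos"]);r=R.from_quat(s["tool_rot"])
g=p+r.apply([0,0,-.019]);X=R.from_euler('z',-.3042).apply(g-[.5762,-.0199,0])
d=X-[.085,0,.1];print("grasp pt in printer",X.round(4),"rad",np.hypot(d[0],d[2]).round(4),"th",np.arctan2(d[2],-d[0]).round(3),"F",np.round(s["force"],1),"gap",round(s["finger_gap"],3))
th0=np.arctan2(d[2],-d[0]);rr=np.hypot(d[0],d[2]);th1=float(sys.argv[1])
for th in np.linspace(th0,th1,6)[1:]:
    D=np.array([-rr*np.cos(th)-d[0],0,rr*np.sin(th)-d[2]])
    print(th.round(3),(r.inv().apply(R.from_euler('z',.3042).apply(D))*1000).round(1))
E
python3 arc.py .37
```

```text
grasp pt in printer [-0.139  -0.0004  0.1292] rad 0.2259 th 0.13 F [-2.9 -5.  -2.6] gap 0.14
0.178 [  0.    1.6 -10.7]
0.226 [ -0.    3.8 -21.4]
0.274 [ -0.    6.4 -31.9]
0.322 [ -0.    9.6 -42.3]
0.37 [ -0.   13.2 -52.5]
```

Request:
move_arm --commands "0 1.6 -10.7 0 0 0 -1;0 3.8 -21.4 0 0 0 -1;0 6.4 -31.9 0 0 0 -1;0 9.6 -42.3 0 0 0 -1;0 13.2 -52.5 0 0 0 -1"

```text
t: 3.95
tcp_pos: [0.4571, -0.0579, 0.1633]
tool_rot: [0.591, 0.807, -0.001, -0.0]
force: [0.5, -4.0, -8.9]
finger_gap: 0.142
gripper_force: 58.2
```

```bash
python3 arc.py .63
```

```text
grasp pt in printer [-0.125  -0.0006  0.1823] rad 0.2256 th 0.373 F [ 0.5 -4.  -8.9] gap 0.142
0.425 [ -0.    4.5 -10.7]
0.476 [ -0.    9.5 -21.1]
0.527 [ -0.   15.  -31.3]
0.579 [ -0.1  21.1 -41.1]
0.63 [ -0.1  27.7 -50.6]
```

Request:
move_arm --commands "0 4.5 -10.7 0 0 0 -1;0 9.5 -21.1 0 0 0 -1;0 15 -31.3 0 0 0 -1;0 21.1 -41.1 0 0 0 -1;0 27.7 -50.6 0 0 0 -1"

```text
t: 4.58
tcp_pos: [0.483, -0.0499, 0.2138]
tool_rot: [0.591, 0.807, -0.002, -0.001]
force: [-3.2, -7.2, -4.8]
finger_gap: 0.145
gripper_force: 58.4
```

```bash
python3 arc.py .875
```

```text
grasp pt in printer [-0.0978 -0.0007  0.2328] rad 0.2259 th 0.628 F [-3.2 -7.2 -4.8] gap 0.145
0.678 [-0.   6.7 -8.9]
0.727 [ -0.1  13.9 -17.4]
0.776 [ -0.1  21.5 -25.6]
0.826 [ -0.1  29.5 -33.4]
0.875 [ -0.2  37.8 -40.8]
```

Request:
move_arm --commands "0 6.7 -8.9 0 0 0 -1;0 13.9 -17.4 0 0 0 -1;0 21.5 -25.6 0 0 0 -1;0 29.5 -33.4 0 0 0 -1;0 37.8 -40.8 0 0 0 -1"

```text
t: 5.2
tcp_pos: [0.518, -0.0392, 0.2545]
tool_rot: [0.591, 0.807, -0.003, -0.001]
force: [-5.6, -8.7, -2.9]
finger_gap: 0.142
gripper_force: 58.4
```

```bash
python3 arc.py .875
```

```text
grasp pt in printer [-0.0612 -0.0009  0.2735] rad 0.2269 th 0.871 F [-5.6 -8.7 -2.9] gap 0.142
0.872 [-0.   0.1 -0.1]
0.872 [-0.   0.3 -0.3]
0.873 [-0.   0.4 -0.4]
0.874 [-0.   0.6 -0.5]
0.875 [-0.   0.7 -0.6]
```

Request:
move_arm --commands "0 0 0 0 0 0 -0.15;0 0 0 0 0 0 -0.15;0 0 0 0 0 0 -0.15;0 0 -5 0 0 0 -0.15;0 0 -20 0 0 0 -0.15"

```text
t: 5.82
tcp_pos: [0.5198, -0.0376, 0.2743]
tool_rot: [0.591, 0.807, -0.0, -0.001]
force: [-0.0, -0.1, -0.7]
finger_gap: 0.427
gripper_force: 0.0
```

Request:
move_arm --commands "0 0 -30 0 0 0 -0.15;0 -20 -60 0 0 0 -0.15;0 -50 -60 0 0 0 -0.15;0 -90 -60 0 0 0 -0.15;0 -100 -60 0 0 0 0.2"

```text
t: 6.45
tcp_pos: [0.4234, -0.0681, 0.3352]
tool_rot: [0.591, 0.806, 0.0, 0.0]
force: [0.9, 0.1, -0.7]
finger_gap: 0.596
gripper_force: 0.0
```

```bash
python3 - <<'E'
from station import snapshot
import cv2,pickle
d=snapshot("scene");pickle.dump(d,open('scene2.pkl','wb'))
cv2.imwrite('pics/s2.png',cv2.convertScaleAbs(cv2.resize(d["image"][130:270,250:450,::-1],(800,560),interpolation=2),alpha=1.5))
E
python3 go.py .4326 .296 .13 .181
```

```text
t 6.5 q [-0.42  0.13  1.75 -0.    1.27 -0.73] tcp [ 0.4234 -0.0683  0.3352] F [-1.6 -0.5 -0.5] gap 0.597 gf 0.0
shift [344.9 118.1 205. ] turn [0.03 0.05 7.12]
```

View pics/s2.png

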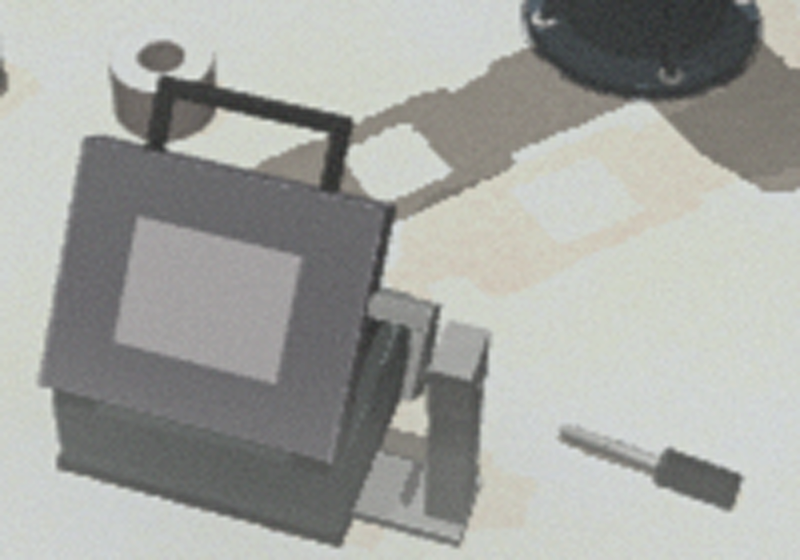

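The hood stands open, with the bar at (255,95), the ear at (410,330) and the bracket top at (460,352). I'll check its angle and refine the printer pose by adding these points to the fit.

```bash
cat > fit2.py <<'E'
import io,contextlib
with contextlib.redirect_stdout(io.StringIO()): import fit
from fit import *
P2=lambda u,v:np.array([(u+.5)/4-.5+250,(v+.5)/4-.5+130])
lid2=[(85,137,-1,-1),(395,205,-1,1),(335,462,1,1),(40,385,1,-1)]
bar2=[(160,76,-1),(352,119,1)]
fx2=[(490,330,(.011,.192,.184)),(482,383,(.057,.192,.184)),(428,373,(.057,.162,.184)),(342,546,(.09,.11,0)),(58,467,(.09,-.11,0))]
def f2(q):
    r=list(f(q[:7]));x,y,yaw,_,xf,xb,w,th=q
    for u,v,a,b in lid2: r+=list(proj("scene",world(hood((xb if a>0 else xf,b*w,.122),th),x,y,yaw))-P2(u,v))
    for u,v,b in bar2: r+=list(proj("scene",world(hood((-.147,b*.07,.1),th),x,y,yaw))-P2(u,v))
    for u,v,P in fx2: r+=list(proj("scene",world(np.array(P),x,y,yaw))-P2(u,v))
    return r
s=least_squares(f2,[*fit.s.x,.87],loss='soft_l1',x_scale=.01)
print(s.x.round(4),np.round(s.fun[32:],1).reshape(-1,2).tolist())
print("hole",world(np.array((.034,.192,.161)),*s.x[:3]).round(4))
E
python3 fit2.py
```

```text
[ 0.5771 -0.0191  0.3035  0.1247 -0.0968  0.0841  0.1092  0.8781] [[-0.2, -0.6], [-2.0, -0.1], [-0.3, 0.3], [-0.1, 0.1], [0.2, -0.5], [0.4, -0.5], [0.4, -0.1], [-2.2, -0.7], [0.4, -0.9], [-0.3, -0.0], [1.0, 0.7]]
hole [0.5522 0.1743 0.161 ]
```

Request:
move_arm --commands "57 20 0 0 0 1.5 0.2;114 40 0 0 0 3 0.2;172 60 20 0 0 5 0.2;230 80 40 0 0 7 0.2;285 100 60 0 0 7 0.2"

```text
t: 7.12
tcp_pos: [0.4355, 0.2336, 0.2754]
tool_rot: [0.639, 0.769, 0.001, 0.001]
force: [1.6, -0.4, 0.9]
finger_gap: 0.598
gripper_force: 0.0
```

```bash
python3 go.py .4326 .296 .06 .181
```

```text
t 7.12 q [0.27 0.29 1.7  0.   1.14 0.08] tcp [0.4355 0.2336 0.2754] F [ 1.6 -0.4  0.9] gap 0.598 gf 0.0
shift [ 61.7   7.9 215.5] turn [ 0.18 -0.03  0.2 ]
```

Request:
move_arm --commands "40 5 30 0 0 0.2 0.2;61.7 7.9 80 0 0 0.2 0.2;61.7 7.9 130 0 0 0.2 0.2;61.7 7.9 180 0 0 0.2 0.2;61.7 7.9 215 0 0 0.2 0.2"

```text
t: 7.75
tcp_pos: [0.4312, 0.2938, 0.058]
tool_rot: [0.64, 0.768, -0.0, -0.0]
force: [-0.2, -0.5, 0.1]
finger_gap: 0.601
gripper_force: 0.0
```

```bash
python3 go.py .4326 .296 .003 .181;  python3 - <<'E'
from station import snapshot
import cv2
d=snapshot("scene")
cv2.imwrite('pics/s3.png',cv2.convertScaleAbs(cv2.resize(d["image"][150:270,340:480,::-1],(700,600),interpolation=2),alpha=1.5))
E
```

```text
t 7.75 q [0.38 0.67 1.83 0.   0.65 0.2 ] tcp [0.4312 0.2938 0.058 ] F [-0.2 -0.5  0.1] gap 0.601 gf 0.0
shift [ 1.9  1.8 55. ] turn [-0.01 -0.02  0.01]
```

View pics/s3.png

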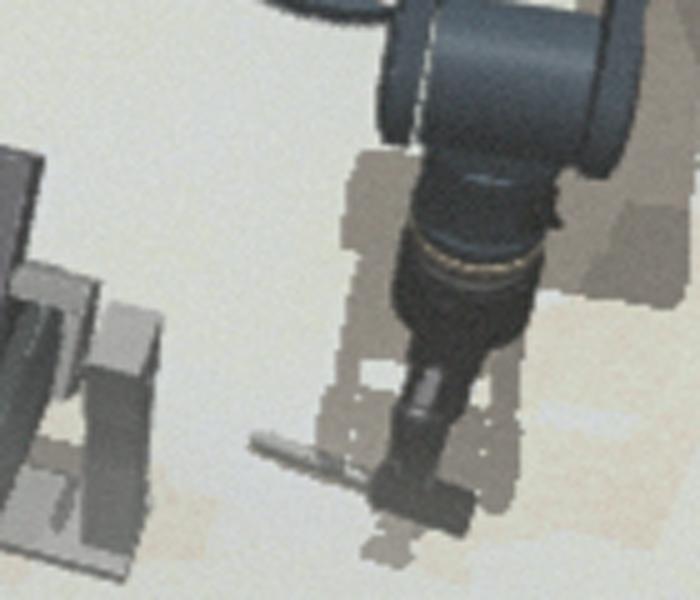

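The gripper stands above the pin's grip at about (425,500). I'll descend and close on it.

Request:
move_arm --commands "1.9 1.8 15 0 0 0 0.2;1.9 1.8 30 0 0 0 0.2;1.9 1.8 42 0 0 0 0.2;1.9 1.8 50 0 0 0 0.2;1.9 1.8 54 0 0 0 0.2"

```text
t: 8.43
tcp_pos: [0.4321, 0.2949, 0.0061]
tool_rot: [0.64, 0.768, 0.0, 0.0]
force: [0.4, -0.1, -0.1]
finger_gap: 0.596
gripper_force: 0.0
```

Request:
move_arm --commands "0 0 0 0 0 0 -1;0 0 0 0 0 0 -1;0 0 0 0 0 0 -1;0 0 0 0 0 0 -1;0 0 0 0 0 0 -1"

```text
t: 9.05
tcp_pos: [0.4324, 0.2951, 0.0068]
tool_rot: [0.64, 0.768, 0.0, 0.0]
force: [-0.3, -0.0, 4.6]
finger_gap: 0.239
gripper_force: 60.9
```

```bash
python3 go.py .4326 .296 .06 .181
```

```text
t 9.05 q [0.39 0.77 1.84 0.   0.54 0.2 ] tcp [0.4324 0.2951 0.0068] F [-0.3 -0.   4.6] gap 0.239 gf 60.9
shift [  0.9   0.5 -53.2] turn [ 0.05 -0.01 -0.01]
```

Request:
move_arm --commands "0 0 -30 0 0 0 -1;0 0 -60 0 0 0 -1;0 0 -90 0 0 0 -1;0 0 -120 0 0 0 -1;0 0 -150 0 0 0 -1" --grip_force 80

```text
t: 9.68
tcp_pos: [0.4314, 0.2947, 0.1567]
tool_rot: [0.64, 0.768, -0.001, -0.0]
force: [-0.2, -1.2, -2.7]
finger_gap: 0.23
gripper_force: 78.5
```

```bash
python3 go.py .511 .306 .157 .3035
```

```text
t 9.68 q [0.39 0.5  1.76 0.   0.88 0.2 ] tcp [0.4314 0.2947 0.1567] F [-0.2 -1.2 -2.7] gap 0.23 gf 78.5
shift [-3.2 80.3 -0.3] turn [-0.07  0.01 -7.03]
```

Request:
move_arm --commands "-1 20 0 0 0 -2 -1;-2 40 0 0 0 -4 -1;-3 60 0 0 0 -6 -1;-3.2 80.3 -0.3 0 0 -7 -1;-3.2 80.3 -0.3 0 0 -7 -1"

```text
t: 10.3
tcp_pos: [0.5126, 0.3062, 0.156]
tool_rot: [0.593, 0.805, 0.0, 0.0]
force: [0.3, 0.1, -1.6]
finger_gap: 0.233
gripper_force: 78.7
```

```bash
python3 go.py .511 .306 .157 .3035;  python3 - <<'E'
from station import snapshot
import cv2,numpy as np
a=snapshot("scene")["image"][170:260,310:430,::-1];b=snapshot("top")["image"][150:240,230:330,::-1]
a=cv2.resize(a,(480,360),interpolation=2);b=cv2.resize(b,(320,288),interpolation=2)
o=np.zeros((360,800,3),np.uint8);o[:,:480]=a;o[:288,480:]=b
cv2.imwrite('pics/s4.png',cv2.convertScaleAbs(o,alpha=1.6))
E
```

```text
t 10.3 q [ 0.35  0.58  1.58 -0.    0.98  0.05] tcp [0.5126 0.3062 0.156 ] F [ 0.3  0.1 -1.6] gap 0.233 gf 78.7
shift [ 0.3 -1.5 -1. ] turn [ 0.02  0.   -0.08]
```

View pics/s4.png

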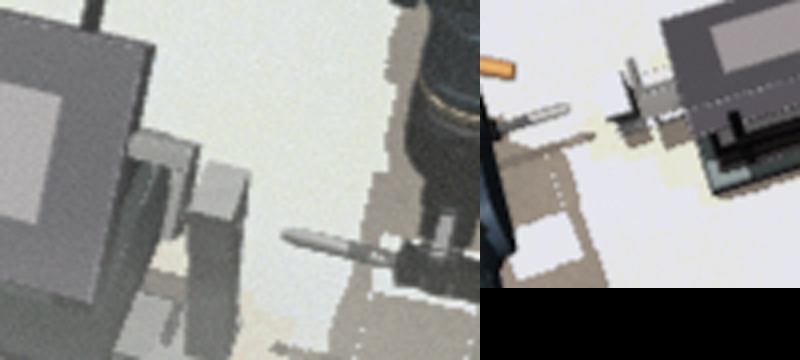

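Run:
```python
from h import *
pr=(.5771,-.0191,.3035)
def sh(n,P):
    u,v=proj(n,P); return np.round([(u-310)*4,(v-170)*4] if n=="scene" else [(u-230)*3.2+480,(v-150)*3.2],1)
d=R.from_euler('z',.3035).apply([0,-1,0]);g=np.array([.5126,.3062,.160])
for n in("scene","top"):
    print(n,"tip",sh(n,g+.108*d),"shoulder",sh(n,g+.03*d),"mouth",sh(n,world(np.array([.034,.192,.161]),*pr)))
    for x in(.011,.057):
        for y in(.162,.192): print("  top corner",x,y,sh(n,world(np.array([x,y,.184]),*pr)), "crop0", ((proj("top",world(np.array([x,y,.184]),*pr))-[220,130])*5).round(0))
```

```text
scene tip [281.5 228.3] shoulder [395.7 256.8] mouth [239.5 214.8]
  top corner 0.011 0.162 [207.4 157.6] crop0 [283. 266.]
  top corner 0.011 0.192 [250.3 168. ] crop0 [239. 279.]
  top corner 0.057 0.162 [188.1 207.7] crop0 [262. 199.]
  top corner 0.057 0.192 [231.7 218.6] crop0 [219. 213.]
top tip [569.  102.5] shoulder [497.3 124.8] mouth [596.6  95.5]
  top corner 0.011 0.162 [628.9 106.2] crop0 [283. 266.]
  top corner 0.011 0.192 [601.  114.8] crop0 [239. 279.]
  top corner 0.057 0.162 [615.8  63.6] crop0 [262. 199.]
  top corner 0.057 0.192 [587.9  72.3] crop0 [219. 213.]
```

The tip in the scene view is at about (284,235), roughly 1–2 mm low. The top view hints that the bracket is 1–2 mm nearer the robot than in the fit. I'll nudge the pin to suit and start inserting gently.

Request:
move_arm --commands "0 -2.5 -2 0 0 0 -1;-9 -2.5 -2 0 0 0 -1;-18 -2.5 -2 0 0 0 -1;-27 -2.5 -2 0 0 0 -1;-36 -2.5 -2 0 0 0 -1"

```text
t: 11.02
tcp_pos: [0.5202, 0.2703, 0.1586]
tool_rot: [0.592, 0.806, 0.0, 0.0]
force: [-0.5, 0.6, -0.9]
finger_gap: 0.235
gripper_force: 78.7
```

```bash
cat > m.py <<'E'
from h import *
from station import telemetry
s=telemetry.sense();r=R.from_euler('z',-.3035)
X=r.apply(s["tcp_pos"]-np.array([.5771,-.0191,0]))
print("t",round(s["t"],2),"tcp printer mm",(X*1000).round(1),"tip y",(X[1]*1000-108).round(1),"F printer",r.apply(s["force"]).round(1),"M",r.apply(s["ft_torque"]).round(2),"gap",round(s["finger_gap"],3))
E
python3 m.py
```

```text
t 11.03 tcp printer mm [ 32.2 293.1 158.6] tip y 185.1 F printer [-0.3  0.7 -0.9] M [ 0.07  0.03 -0.01] gap 0.235
```

Request:
move_arm --commands "-4 0 0 0 0 0 -1;-8 0 0 0 0 0 -1;-12 0 0 0 0 0 -1;-16 0 0 0 0 0 -1;-20 0 0 0 0 0 -1"

```text
t: 11.65
tcp_pos: [0.5259, 0.2519, 0.1586]
tool_rot: [0.592, 0.806, 0.0, 0.0]
force: [-0.0, 0.3, -1.1]
finger_gap: 0.233
gripper_force: 78.7
```

```bash
python3 m.py
```

```text
t 11.65 tcp printer mm [ 32.2 273.9 158.6] tip y 165.9 F printer [ 0.1  0.3 -1.1] M [0.05 0.04 0.  ] gap 0.233
```

It's inside the bracket hole with no contact. On through the ear.

Request:
move_arm --commands "-5 0 0 0 0 0 -1;-10 0 0 0 0 0 -1;-15 0 0 0 0 0 -1;-20 0 0 0 0 0 -1;-26 0 0 0 0 0 -1"

```text
t: 12.28
tcp_pos: [0.5337, 0.2269, 0.1586]
tool_rot: [0.592, 0.806, -0.0, -0.0]
force: [0.1, 0.5, -1.0]
finger_gap: 0.229
gripper_force: 78.7
```

```bash
python3 m.py
```

```text
t 12.28 tcp printer mm [ 32.1 247.7 158.6] tip y 139.7 F printer [ 0.2  0.5 -1. ] M [ 0.06 -0.01  0.02] gap 0.229
```

Request:
move_arm --commands "-5 0 0 0 0 0 -1;-10 0 0 0 0 0 -1;-15 0 0 0 0 0 -1;-18 0 0 0 0 0 -1;-21 0 0 0 0 0 -1"

```text
t: 12.9
tcp_pos: [0.54, 0.207, 0.1586]
tool_rot: [0.592, 0.806, 0.0, -0.0]
force: [0.7, -0.1, -1.7]
finger_gap: 0.235
gripper_force: 78.7
```

Request:
move_arm --commands "-1 0 0 0 0 0 -1;-2 0 0 0 0 0 -1;-3 0 0 0 0 0 -1;-4 0 0 0 0 0 -1;-5 0 0 0 0 0 -1"

```text
t: 13.52
tcp_pos: [0.5414, 0.2024, 0.1586]
tool_rot: [0.592, 0.806, -0.0, -0.0]
force: [-0.2, -0.4, -1.2]
finger_gap: 0.235
gripper_force: 78.7
```

```bash
python3 m.py
```

```text
t 13.53 tcp printer mm [ 32.1 222.  158.6] tip y 114.0 F printer [-0.3 -0.3 -1.2] M [0.01 0.01 0.04] gap 0.235
```

No contact yet, so I'll keep creeping until the shoulder touches.

Request:
move_arm --commands "-1 0 0 0 0 0 -1;-2 0 0 0 0 0 -1;-3 0 0 0 0 0 -1;-4 0 0 0 0 0 -1;-4 0 0 0 0 0 -1"

```text
t: 14.15
tcp_pos: [0.5419, 0.2009, 0.1587]
tool_rot: [0.593, 0.805, 0.001, -0.002]
force: [-1.9, 7.5, -1.2]
finger_gap: 0.236
gripper_force: 78.7
```

```bash
python3 m.py
```

```text
t 14.15 tcp printer mm [ 32.2 220.4 158.7] tip y 112.4 F printer [ 0.4  7.7 -1.2] M [ 1.4  -0.09 -0.01] gap 0.236
```

The shoulder is against the bracket (7.7 N). I'll ease off the preload, release and lift away.

Request:
move_arm --commands "1 0 0 0 0 0 -1;2 0 0 0 0 0 -1;2 0 0 0 0 0 0.1;2 0 0 0 0 0 0.1;2 0 0 0 0 0 0.1"

```text
t: 14.78
tcp_pos: [0.5424, 0.2, 0.1588]
tool_rot: [0.592, 0.806, -0.0, 0.0]
force: [0.1, -0.2, -1.0]
finger_gap: 0.552
gripper_force: 0.0
```

```bash
python3 m.py
```

```text
t 14.78 tcp printer mm [ 32.3 219.5 158.8] tip y 111.5 F printer [ 0.  -0.2 -1. ] M [-0.06  0.   -0.05] gap 0.552
```

Request:
move_arm --commands "0 0 -10 0 0 0 0.1;0 0 -30 0 0 0 0.1;10 0 -70 0 0 0 0.1;40 -10 -110 0 0 0 0.1;90 -20 -120 0 0 0 0.1"

```text
t: 15.4
tcp_pos: [0.4982, 0.2807, 0.2827]
tool_rot: [0.593, 0.805, 0.003, 0.002]
force: [0.2, 1.1, 0.1]
finger_gap: 0.551
gripper_force: 0.0
```

Request:
move_arm --commands "60 -20 0 0 0 0 0.1;110 -40 0 0 0 0 0.1;110 -40 0 0 0 0 0.1;110 -40 0 0 0 0 0.1;110 -40 0 0 0 0 0.1"

```text
t: 16.02
tcp_pos: [0.4261, 0.3725, 0.2788]
tool_rot: [0.593, 0.805, 0.0, 0.0]
force: [-0.7, 0.3, 0.3]
finger_gap: 0.55
gripper_force: 0.0
```

```bash
python3 m.py;python3 - <<'E'
from station import snapshot
import cv2,numpy as np
a=snapshot("scene")["image"][150:260,270:410,::-1];b=snapshot("top")["image"][130:240,240:370,::-1]
a=cv2.resize(a,(458,360),interpolation=2);b=cv2.resize(b,(342,289),interpolation=2)
o=np.zeros((360,800,3),np.uint8);o[:,:458]=a;o[:289,458:]=b
cv2.imwrite('pics/s5.png',cv2.convertScaleAbs(o,alpha=1.6))
E
```

```text
t 16.02 tcp printer mm [-27.  418.8 278.8] tip y 310.8 F printer [-0.6  0.5  0.3] M [ 0.01 -0.03  0.01] gap 0.55
```

View pics/s5.png

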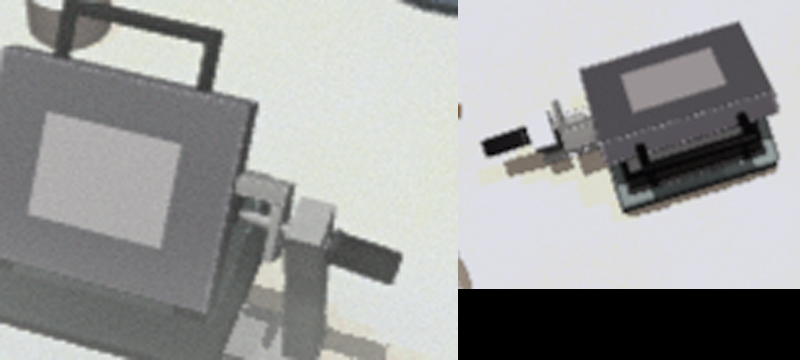

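The pin's grip is flush with the bracket at (332,245), and its tip shows past the ear at (262,207). The hood stands open and the arm is clear. Handing in.

```bash
python3 -c "
from station import ticket
print(ticket.sign_off())"
```

```text
the job is handed in; nothing more can be done
None
```

I handed the job in at about 16 s of the 67 s. In the last pictures the hood stands by itself at about 50 degrees, and the pin is through bracket and ear with its grip against the bracket. The arm is clear, and it met no unexpected contact on the way. I didn't measure the bystanders again at the end, and sign-off gave no verdict.

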